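Fetch two bearings from behind the things in their storage bays

ROBOT

A 7-joint arm with a two-finger parallel gripper is mounted at the origin on a cart in front of the work surface, level with it; the furniture and walls round the work are solid. World frame = base frame: x ahead of the robot, y to its left, z up, the work surface at z = 0. Lengths are in m, angles in rad, forces in N, time in s.
With the tool pointing down it reaches from about 0.425 to 0.825 m from the base axis. Payload 3.6 kg.
Tool frame: the origin (TCP) lies where the fingers leave the gripper's body, on its centre line; the fingertips stand 73 mm ahead of it and the grasp point (between the pads) lies 54 mm ahead of it; z points along the fingers, y is the line along which they close (so a half turn about z gives the same grasp; the last joint's range is limited). The gripper opens to 85 mm and grips with 20 to 120 N. Pads are 22 mm wide; open, the fingers measure 114 mm over their backs; the gripper's body (76 mm by 85 mm) begins 54 mm behind the grasp point. The pads swing forward as they close: fully open they stand 13 mm farther back than shut.
Start: joints at [-1.294, 0.615, -0.013, 1.423, 0.008, 1.103, -0.04], TCP at [0.194, 0.62, 0.304] pointing down, gripper open.
Joint ranges: [-3.12, 3.12], [-0.3, 2.06], [-1.34, 1.32], [0.26, 2.42], [-1.36, 4.5], [0.01, 1.98], [-2.84, 2.84]. Speed limits (rad/s): [2.79, 2.79, 3.14, 3.14, 3.14, 3.14, 3.14].

INTERFACE

Orientations are given as a unit quaternion [x, y, z, w].
In Python, from station import arm, snapshot, camera_info, ticket gives the robot as it stands. Calls block until the motion is done:
- arm.movep(position, orientation): joint-space move of the TCP to a pose.
- arm.line_to(position, velocity=0.15, ori=None): straight line of the TCP; ori=None keeps the orientation; velocity is the mean speed in m/s.
- arm.move_j(angles): joint-space move.
- arm.move_gripper(opening, effort=None): opening from 0.0 (shut) to 1.0 (fully open); effort is the grip in N (None keeps the last); returns when the fingers have stopped.
- arm.pause(seconds).
- arm.ik(position, orientation): joint angles nearest the present ones, or None.
- snapshot(name): name is "scene" or "top"; returns the picture (480x640x3 uint8, blue, green, red); there is no depth.
- camera_info(name): a dict with "fx", "fy", "cx", "cy" (pixels), "R" (3x3) and "t" (3): a world point X has camera coordinates R X + t. Camera axes: x right, y down, z forward; pixel columns grow to the right and rows downward; lengths in m; the calibration is good to about 2 mm. A picture is of the moment at which its call begins. camera_info takes no time and is no camera call.
A pose or a line that the arm cannot do raises arm.MotionError and nothing moves.
- ticket.finish_job(): hands the job in; it is judged then, once.
Readings, each from a call of its own:
- arm.read_time(): time.
- arm.read_joint_positions(): joint angles.
- arm.read_dq(): joint speeds.
- arm.read_effort(): joint torques, N m.
- arm.read_tool_pos(): TCP position.
- arm.read_eef_rot(): TCP orientation.
- arm.read_ft_force(): force on the tool from outside, world axes, zero at the start.
- arm.read_wrist_torque(): the same for the moment, N m.
- arm.read_opening(): opening from 0.0 (shut) to 1.0 (fully open).
- arm.read_finger_force(): force on a finger pad.
Only numpy, scipy, OpenCV 4.12 (cv2) and the standard library are available. Lean on these libraries where they do the work, as an engineer would, in place of code of your own. Each camera call takes 0.05 s, during which the arm holds its last target. There are 200 camera calls.

TASK

Two bearings lie at the back of the blue and the green storage bay, behind a yellow tape measure and a red bottle. First stand the tape measure and the bottle upright on the grey mat, both of them; then lay the large bearing flat in the middle of the round orange pad and the small bearing flat in the middle of the square white pad; only then put the tape measure and the bottle back in their bays, each on the spot where it stood at the start, upright and the tape measure again in line with its bay. Never tip the tape measure or the bottle over.

Things in the scene. Friction and masses are not known exactly. Their poses are not given: they have to be found in the camera images.
- tape_measure: yellow tape measure standing upright, 0.24 kg: case 36 mm thick along its x (grasp across x), 74 mm long along its y, 63 mm high. Origin at the centre of its underside, z up. It stands at the front of the blue bay, its +y end towards the back of the bay, so close to the bearing behind it that no finger fits between
- bottle: red and white dropper bottle standing upright, 30 g: round body 28 mm in diameter and straight up to about 55 mm, shoulder at 66 mm, thin nozzle up to 92 mm. Origin at the centre of its underside, z up. It stands at the front of the green bay, close before the bearing there
- bearing_large: large ball bearing lying flat, steel, 62 mm in diameter, 16 mm thick, 0.12 kg, at the back of one of the two bays (either). Origin at the centre of its underside, z up
- bearing_small: small ball bearing lying flat, steel, 47 mm in diameter, 14 mm thick, 0.12 kg, at the back of the other bay. Origin at the centre of its underside, z up
- holder_tape: blue storage bay of the tape measure, fixed: 180 mm along its x, 84 mm along its y; 5 mm walls, 28 mm high, at both sides and the back (+x); front and top open; inside 74 mm wide, floor 3 mm thick. Origin: centre of its underside. A bearing lies 24 mm to +x of it, 30 mm or more clear of the back wall but near the side walls: grasp it along x; grasp the tall thing before it along y, above the walls
- holder_bottle: green storage bay of the bottle, fixed, of the same shape and size as the blue one; same frame
- mat: grey mat with a yellow border line, fixed: 210 mm along its x, 170 mm along its y, 3 mm thick. Origin at the centre of its underside
- pad_round: round orange pad with a white ring, fixed: 96 mm in diameter, 6 mm thick. Origin at the centre of its underside. Place of the large bearing
- pad_square: square white pad with a black ring, fixed: 90 x 90 mm, 6 mm thick. Origin at the centre of its underside. Place of the small bearing
Things that resemble listed ones, but are neither listed nor needed, are in the scene too. Of the things that look like the pad_round, the largest one is meant.

How it is judged:
By the outcome, as a careful person would: the job done as asked, in the order asked, and still so for the second after the job is handed in, with the robot touching nothing.
It also fails if it takes over 136 s, if anything falls off the work surface, if the arm or the gripper's body presses on something with over 40 N, if the wrist force passes 120 N, or if a joint passes its speed limit or range.

## Working session

There is one attempt and no reset: what is moved stays moved. The work goes in short steps, each a Python script; the robot and the scene stay as the last script left them, time stands still between calls to the robot, and variables do not carry over. Pictures are saved under pics/ and viewed, at most 14 in all, crops included, and the job is handed in when it is done.

```bash
mkdir -p pics; ls
python3 - <<'E'
from station import arm, snapshot, camera_info
import cv2
for n in("scene","top"):
    cv2.imwrite(f"pics/{n}0.png",snapshot(n)); c=camera_info(n); print(n,{k:(v.tolist() if hasattr(v,'tolist') else v) for k,v in c.items()})
print(arm.read_eef_rot(),arm.read_time())
E
```

```text
pics
scene {'fx': 619.4279693963734, 'fy': 619.4279693963734, 'cx': 312.1890489581019, 'cy': 230.4087548475606, 'R': [[0.6128435031661521, -0.7902014825012154, 0.0021113218418015965], [-0.5858524342839048, -0.4561496575005965, -0.6698540252963413], [0.5302827225835868, 0.4092787644319819, -0.7424898161687934]], 't': [-0.33204053457389354, 0.3424634193677317, 1.0978232862114985]}
top {'fx': 619.027469891224, 'fy': 619.027469891224, 'cx': 317.6541712477495, 'cy': 234.66363341767234, 'R': [[0.028341491378460523, -0.9995540112536769, -0.009409487399899961], [-0.9805802268881136, -0.025973571964242676, -0.1943908233314376], [0.1940597292137153, 0.014736083132994527, -0.980879028907947]], 't': [-0.00832457215550908, 0.551608227580816, 1.267481980849528]}
[ 1.51244712e-01  9.88495622e-01 -1.18935481e-03 -1.65370737e-04] 0.1
```

View pics/top0.png

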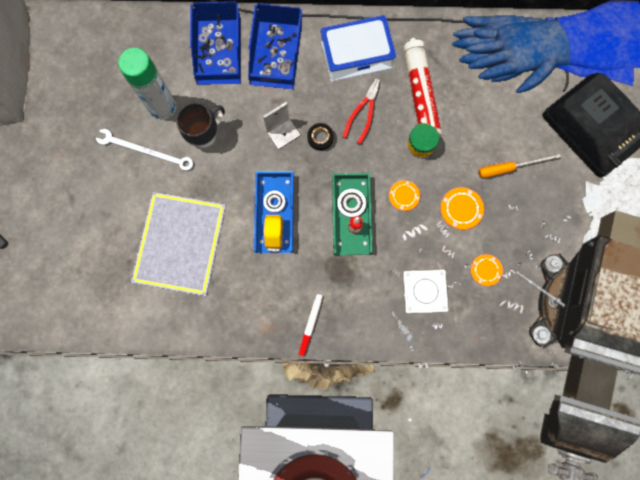

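View pics/scene0.png

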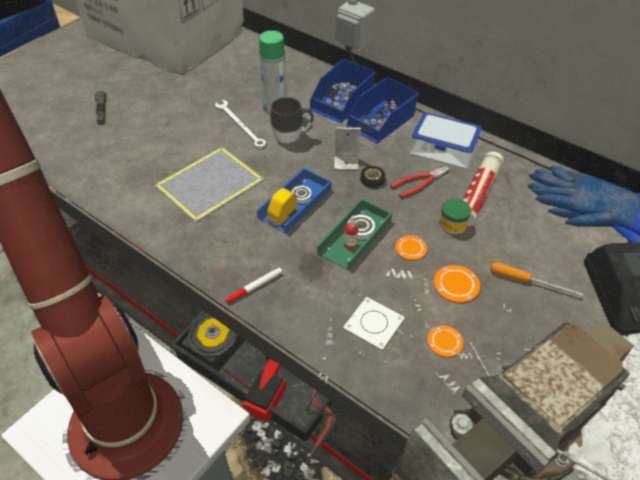

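Top view: the pad_round candidates are orange discs at (404,195), (462,208) and (487,270); the largest is (462,208). Only the white square at (426,291) looks like pad_square. The small bearing is in the blue bay at (274,202) and the large one in the green bay at (351,203). The black ring at (320,136) is a decoy, as are the blue bins at (216,42) and (275,46). The tape is at (273,232), the bottle at (357,224) and the mat at (179,244).

```bash
cat > h.py <<'E'
import numpy as np, cv2
from station import arm, snapshot, camera_info
from scipy.optimize import minimize
CI={n:camera_info(n) for n in("scene","top")}
def proj(n,P):
    c=CI[n]; q=np.atleast_2d(P)@np.array(c["R"]).T+np.array(c["t"]); return q[:,:2]/q[:,2:]*[c["fx"],c["fy"]]+[c["cx"],c["cy"]]
def back(n,uv,z):
    c=CI[n];R=np.array(c["R"]);d=R.T@[(uv[0]-c["cx"])/c["fx"],(uv[1]-c["cy"])/c["fy"],1];o=-R.T@np.array(c["t"]);return o+d*(z-o[2])/d[2]
def mask(img,box,f,S=4):
    x0,y0,x1,y1=box;c=cv2.resize(img[y0:y1,x0:x1],None,fx=S,fy=S,interpolation=cv2.INTER_CUBIC)
    m=f(cv2.cvtColor(c,cv2.COLOR_BGR2HSV).astype(int)).astype(np.uint8)
    n,l,s,_=cv2.connectedComponentsWithStats(m); return (l==1+np.argmax(s[1:,4])).astype(np.uint8)
def hull_of(m,box,S=4):
    h=cv2.convexHull(np.argwhere(m)[:,::-1].astype(np.int32))[:,0]; return ((h+.5)/S-.5+np.array(box[:2])).astype(np.float32)
def fit(obs,shape,p0):
    """obs: list of (cam, hull in pixels); shape: Nx3 local points; p=(x,y,yaw) -> pose by hull overlap"""
    def P(p): c,s=np.cos(p[2]),np.sin(p[2]); return shape@np.array([[c,s,0],[-s,c,0],[0,0,1]])+[p[0],p[1],0]
    def cost(p):
        t=0
        for n,h in obs:
            g=cv2.convexHull(proj(n,P(p)).astype(np.float32))[:,0]; a,_=cv2.intersectConvexConvex(g,h)
            t+=1-a/(cv2.contourArea(g)+cv2.contourArea(h)-a)
        return t
    s=np.array(p0)+np.array([[0,0,0],[.01,0,0],[0,.01,0],[0,0,.1]])
    r=minimize(cost,p0,method="Nelder-Mead",options=dict(initial_simplex=s,xatol=1e-5,fatol=1e-6,maxiter=600)); return r.x.round(4),round(r.fun/len(obs),3)
def box(a,b,z0,z1): return np.array([[x,y,z] for x in(-a/2,a/2) for y in(-b/2,b/2) for z in(z0,z1)])
def cyl(d,z0,z1): t=np.linspace(0,2*np.pi,48,endpoint=False); return np.array([[d/2*np.cos(q),d/2*np.sin(q),z] for q in t for z in(z0,z1)])
hue=lambda a,b,s,v:(lambda h:(h[...,0]>=a)&(h[...,0]<=b)&(h[...,1]>s)&(h[...,2]>v))
E
cat > m.py <<'E'
from h import *
I={n:cv2.imread(f"pics/{n}0.png") for n in CI}
Y=hue(20,32,130,90)
J=dict(blue=(box(.18,.084,0,.028),dict(top=(245,160,308,265),scene=(245,160,345,240)),hue(98,122,120,40),(274,212)),
 green=(box(.18,.084,0,.028),dict(top=(322,163,385,265),scene=(305,190,405,280)),hue(65,95,70,25),(352,214)),
 tape=(box(.036,.074,.003,.066),dict(top=(255,205,295,255),scene=(262,180,302,228)),Y,(273,232)),
 orange=(cyl(.096,0,.006),dict(top=(435,182,490,236),scene=(425,258,490,308)),hue(3,20,150,120),(462,208)),
 white=(box(.09,.09,0,.006),dict(top=(395,260,458,320),scene=(335,288,413,358)),lambda h:(h[...,1]<40)&(h[...,2]>165),(426,291)),
 mat=(box(.204,.164,0,.003),dict(top=(120,180,235,305),scene=(145,140,270,225)),hue(20,40,80,100),(179,244)))
out={n:I[n].copy() for n in CI}
for k,(sh,bx,f,c) in J.items():
    obs=[(n,hull_of(mask(I[n],b,f),b)) for n,b in bx.items()]
    w=back("top",c,.0)
    p0=(w[0],w[1],0. if k!='tape' else -np.pi/2)
    print(k,[(*fit([o],sh,p0),) for o in obs],fit(obs,sh,p0))
    for n,h in obs: cv2.polylines(out[n],[np.round(h).astype(int)],True,(255,0,255),1)
c=np.hstack([cv2.resize(out["top"][155:310,245:385],None,fx=3,fy=3),cv2.resize(out["scene"][165:285,245:370],None,fx=3,fy=3)[:360]]) if 0 else None
a=cv2.resize(out["top"][155:270,245:385],(420,345));b=cv2.resize(out["scene"][165:280,250:375],(375,345))
cv2.imwrite("pics/bays.png",np.hstack([a,b]))
E
python3 m.py
```

```text
blue [(array([0.6097, 0.1061, 0.0255]), np.float64(0.012)), (array([0.6134, 0.1019, 0.1547]), np.float64(0.29))] (array([0.6098, 0.1061, 0.0259]), np.float64(0.157))
green [(array([ 0.6093, -0.0665,  0.0439]), np.float64(0.015)), (array([ 0.6135, -0.064 ,  0.0819]), np.float64(0.073))] (array([ 0.6103, -0.0665,  0.0452]), np.float64(0.053))
tape [(array([ 0.5549,  0.1031, -1.4725]), np.float64(0.237)), (array([ 0.5633,  0.1038, -1.298 ]), np.float64(0.231))] (array([ 0.5652,  0.1045, -1.4545]), np.float64(0.256))
orange [(array([ 0.631 , -0.3124,  0.0564]), np.float64(0.12)), (array([ 0.6352, -0.3121,  0.0956]), np.float64(0.125))] (array([ 0.6311, -0.3125, -0.0031]), np.float64(0.133))
white [(array([ 0.4428, -0.2304,  0.0529]), np.float64(0.187)), (array([ 0.4478, -0.229 ,  0.0614]), np.float64(0.016))] (array([ 0.4472, -0.229 ,  0.0617]), np.float64(0.105))
mat [(array([ 0.5373,  0.3177, -0.1485]), np.float64(0.028)), (array([ 0.5415,  0.319 , -0.1512]), np.float64(0.028))] (array([ 0.5383,  0.3177, -0.1508]), np.float64(0.038))
```

View pics/bays.png

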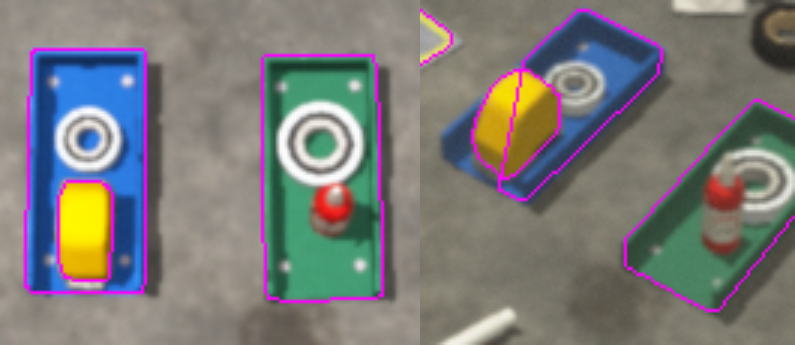

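The crop shows the small bearing behind the tape in the blue bay and the large one behind the bottle in the green bay. The top-view bay outlines fit well, but the tape and bottle need better shapes, so I refine those along with the bearings and pads.

```bash
cat > m2.py <<'E'
from h import *
I={n:cv2.imread(f"pics/{n}0.png") for n in CI}
def arch(r): # tape with rounded top ends of radius r
    t=np.linspace(0,np.pi/2,9); pz=[(-.037,.003),(.037,.003)]+[(s*(.037-r+r*np.cos(a)),.066-r+r*np.sin(a)) for a in t for s in(-1,1)]
    return np.array([[x,y,z] for x in(-.018,.018) for y,z in pz])
Y=hue(18,34,110,60); tb=dict(top=(255,205,295,255),scene=(262,180,302,228))
obs=[(n,hull_of(mask(I[n],b,Y),b)) for n,b in tb.items()]
for r in(.01,.02,.03,.037): print("tape",r,fit(obs[:1],arch(r),(.556,.103,-1.545)),fit(obs[1:],arch(r),(.556,.103,-1.545)))
bt=np.vstack([cyl(.028,.003,.058),cyl(.016,.069,.069)])
rb=dict(top=(340,205,375,240),scene=(335,215,372,255))
red=lambda h:((h[...,0]<8)|(h[...,0]>170))&(h[...,1]>110)&(h[...,2]>60)
ob=[(n,hull_of(mask(I[n],b,red),b)) for n,b in rb.items()]
print("bottle",[fit([o],bt,(.575,-.075,0)) for o in ob])
wh=lambda h:(h[...,1]<70)&(h[...,2]>120)
for k,b,d,t in(("small",(260,188,290,214),.047,.014),("large",(332,186,372,217),.062,.016)):
    o=[("top",hull_of(mask(I["top"],b,wh),b))]; w=back("top",((b[0]+b[2])/2,(b[1]+b[3])/2),.015); print(k,fit(o,cyl(d,.003,.003+t),(w[0],w[1],0)))
print("white",[fit([(n,hull_of(mask(I[n],b,lambda h:(h[...,1]<60)&(h[...,2]>150)),b))],box(.09,.09,0,.006),(.445,-.23,.06)) for n,b in dict(top=(395,260,458,320),scene=(335,288,413,358)).items()])
for n,uv,z in():pass
a=cv2.resize(I["top"][175:325,385:510],(500,600));cv2.imwrite("pics/pads.png",cv2.resize(np.hstack([a]),(500,600)))
o=I["scene"].copy();p=I["top"].copy()
for im,ob2 in((o,[obs[1][1],ob[1][1]]),(p,[obs[0][1],ob[0][1]])):
    pass
S=6
def ov(n,hs,x0,y0,w,h):
    c=cv2.resize(I[n][y0:y0+h,x0:x0+w],None,fx=S,fy=S,interpolation=cv2.INTER_CUBIC)
    for q in hs: cv2.polylines(c,[np.round((q+.5-[x0,y0])*S).astype(int)],True,(255,0,255),1)
    return c
cv2.imwrite("pics/tb.png",np.vstack([np.hstack([ov("top",[obs[0][1]],250,205,45,50),ov("top",[ob[0][1]],335,200,45,50)]),np.hstack([ov("scene",[obs[1][1]],260,182,45,50),ov("scene",[ob[1][1]],332,212,45,50)])]))
E
python3 m2.py
```

```text
tape 0.01 (array([ 0.5605,  0.1037, -1.4953]), np.float64(0.201)) (array([ 0.5637,  0.1041, -1.3214]), np.float64(0.193))
tape 0.02 (array([ 0.5658,  0.1041, -1.4962]), np.float64(0.18)) (array([ 0.5636,  0.1042, -1.3235]), np.float64(0.159))
tape 0.03 (array([ 0.5602,  0.1038, -1.4982]), np.float64(0.156)) (array([ 0.5657,  0.106 , -1.3326]), np.float64(0.125))
tape 0.037 (array([ 0.5608,  0.1039, -1.5038]), np.float64(0.138)) (array([ 0.5686,  0.1076, -1.3756]), np.float64(0.105))
bottle [(array([ 0.5816, -0.074 ,  0.0292]), np.float64(0.287)), (array([ 0.6162, -0.0526, -0.5334]), np.float64(0.599))]
small (array([ 0.6338,  0.1067, -0.0139]), np.float64(0.028))
large (array([ 0.6354, -0.0652,  0.0452]), np.float64(0.058))
white [(array([ 0.4414, -0.2313,  0.0417]), np.float64(0.354)), (array([ 0.4474, -0.2292,  0.0631]), np.float64(0.065))]
```

View pics/tb.png

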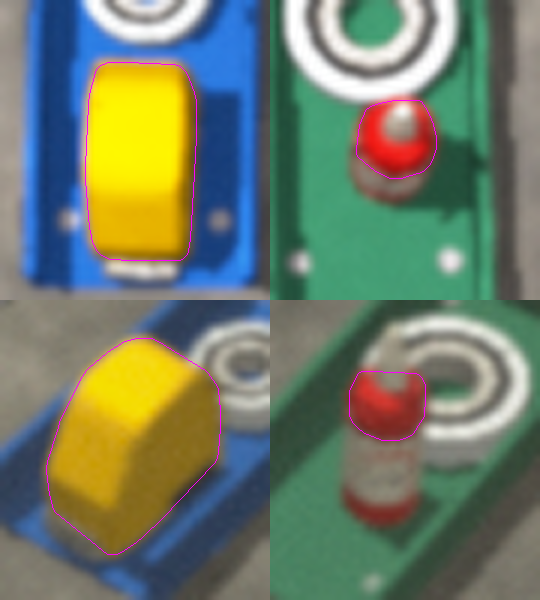

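View pics/pads.png

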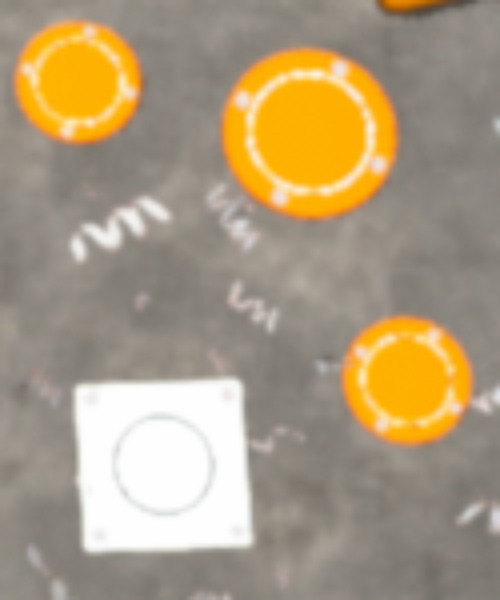

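The crops show the largest orange pad at top pixel (462,208), the square pad at (426,291), the bottle's base at (354,227) and the tape on the bay's axis. Next I compute the bottle and pad positions.

Run:
```python
from h import *
I={n:cv2.imread(f"pics/{n}0.png") for n in CI}
print("bottle base top",back("top",(354.2,227.3),.003),"nozzle",back("top",(356.5,218.2),.093),"body top",back("top",((398-270)/6+334.5,222),.058))
b=CI["scene"];d=np.array(b["R"])[2,:2];d/=np.linalg.norm(d)
print("scene base",back("scene",(349.8,249.0),.003)[:2]+.014*d)
print("scene nozzle",back("scene",((392-270)/6+331.5,(328-300)/6+211.5),.093))
print("tape front",back("top",(250+140/6-.5,250.9),.003),back("top",(250+137/6-.5,215.),.066))
for n,bx in dict(top=(435,182,490,236),scene=(425,258,490,308)).items():
    h=hull_of(mask(I[n],bx,hue(3,25,120,100)),bx);M=cv2.moments(h);c=(M["m10"]/M["m00"],M["m01"]/M["m00"]);print("orange",n,back(n,c,.006),c)
for n,bx in dict(top=(395,260,458,320),scene=(335,288,413,358)).items():
    m=mask(I[n],bx,lambda h:(h[...,1]<60)&(h[...,2]>175));m=cv2.morphologyEx(m,cv2.MORPH_OPEN,np.ones((9,9)));h=hull_of(m,bx);r=cv2.minAreaRect(h);M=cv2.moments(h);c=(M["m10"]/M["m00"],M["m01"]/M["m00"]);print("white",n,back(n,c,.006),c,r)
```

```text
bottle base top [ 0.58056988 -0.07317426  0.003     ] nozzle [ 0.58097714 -0.07358756  0.093     ] body top [ 0.58057815 -0.07399492  0.058     ]
scene base [ 0.58472698 -0.0717768 ]
scene nozzle [ 0.58559558 -0.07188064  0.093     ]
tape front [0.52256443 0.10551891 0.003     ] [0.58940192 0.10434854 0.066     ]
orange top [ 0.6300811  -0.31206801  0.006     ] (461.9032823621541, 208.0503925969431)
orange scene [ 0.6317166  -0.31358421  0.006     ] (456.5191675204537, 283.4850457332917)
white top [ 0.44287347 -0.22953767  0.006     ] (425.2371326729448, 290.90875506101287) ((425.2599182128906, 290.9194641113281), (43.413265228271484, 43.662994384765625), 87.31622314453125)
white scene [ 0.44444095 -0.23075798  0.006     ] (373.745442164168, 322.38831857279195) ((373.46343994140625, 321.8434753417969), (48.72312927246094, 39.77147674560547), 29.47589111328125)
```

```bash
cat > r.py <<'E'
import numpy as np
from station import arm
def q(a): return [np.cos(a/2),np.sin(a/2),0.,0.]
BA,GA=.0255,.044
def loc(o,yaw,x,y): return np.array(o)+[x*np.cos(yaw)-y*np.sin(yaw),x*np.sin(yaw)+y*np.cos(yaw)]
TAPE=(.5625,.1053);BOT=(.5827,-.0729)
MAT=(.5393,.3183);MT=loc(MAT,-.15,-.05,0);MB=loc(MAT,-.15,.055,0)
SM=(.6358,.1072);LG=(.6374,-.0650)   # bearings: small in blue, large in green
PR=(.6309,-.3128);PS=(.4437,-.2301)
ZT=.107
def at(p,a,z=.25): arm.movep([p[0],p[1],z],q(a))
def down(p,z,v=.12): arm.line_to([p[0],p[1],z],v)
def st(t=""): print(t,"t=%.1f"%arm.read_time(),"open=%.3f"%arm.read_opening(),"pad=%.1f"%arm.read_finger_force(),arm.read_tool_pos(),"F",np.round(arm.read_ft_force(),1))
E
python3 - <<'E'
from r import *
print(np.round(arm.ik([.19,.62,.3],q(2.84)),2))
for n,p,y in(("T",TAPE,BA),("B",BOT,GA),("MT",MT,BA),("MB",MB,GA)):
    for a in(y,y+np.pi,y-np.pi):
        for z in(.25,ZT):
            j=arm.ik([*p,z],q(a)); print(n,round(a,2),z,None if j is None else np.round(j,2))
for n,p,y in(("S",SM,BA),("L",LG,GA),("PR",PR,GA),("PS",PS,BA)):
    for a in(y+np.pi/2,y-np.pi/2):
        for z in(.25,.07):
            j=arm.ik([*p,z],q(a)); print(n,round(a,2),z,None if j is None else np.round(j,2))
E
```

```text
[-1.3   0.62 -0.01  1.43  0.01  1.09 -0.05]
T 0.03 0.25 [-0.65  0.64  0.71  1.74 -0.5   0.95 -1.29]
T 0.03 0.107 [-0.58  0.83  0.59  1.85 -0.71  0.68 -1.11]
T 3.17 0.25 [-0.22  0.55  0.    1.72 -0.    0.87  1.37]
T 3.17 0.107 [-0.18  0.75 -0.07  1.83  0.09  0.56  1.29]
T -3.12 0.25 [-0.22  0.55  0.    1.72 -0.    0.87  1.37]
T -3.12 0.107 [-0.18  0.75 -0.07  1.83  0.09  0.56  1.29]
B 0.04 0.25 [-0.36  0.68  0.75  1.7  -0.54  0.99 -0.93]
B 0.04 0.107 [-0.26  0.85  0.58  1.8  -0.69  0.7  -0.82]
B 3.19 0.25 [ 0.01  0.57  0.12  1.68 -0.09  0.89  1.78]
B 3.19 0.107 [ 0.15  0.77 -0.1   1.79  0.12  0.59  1.59]
B -3.1 0.25 [ 0.01  0.57  0.12  1.68 -0.09  0.89  1.78]
B -3.1 0.107 [ 0.15  0.77 -0.1   1.79  0.12  0.59  1.59]
MT 0.03 0.25 [-1.04  0.66  0.7   1.69 -0.5   0.97 -1.7 ]
MT 0.03 0.107 [-0.95  0.84  0.55  1.8  -0.65  0.69 -1.58]
MT 3.17 0.25 [-0.58  0.57 -0.08  1.68  0.05  0.89  0.92]
MT 3.17 0.107 [-0.57  0.77 -0.09  1.79  0.11  0.59  0.87]
MT -3.12 0.25 [-0.58  0.57 -0.08  1.68  0.05  0.89  0.92]
MT -3.12 0.107 [-0.57  0.77 -0.09  1.79  0.11  0.59  0.87]
MB 0.04 0.25 [-0.87  0.78  0.
[... 523 characters left out ...]
.58  0.73  2.49]
L 1.61 0.25 [-0.17  0.68  0.41  1.53 -0.31  1.    0.38]
L 1.61 0.07 [-0.06  0.89  0.22  1.65 -0.29  0.64  0.36]
L -1.53 0.25 [-0.48  0.91  1.13  1.54 -0.85  1.25 -2.31]
L -1.53 0.07 [ 0.35  0.94 -0.5   1.63  0.61  0.74  2.74]
PR 1.61 0.25 [ 0.08  0.85  0.73  1.32 -0.57  1.18  0.9 ]
PR 1.61 0.07 [ 0.29  0.97  0.27  1.44 -0.32  0.78  0.72]
PR -1.53 0.25 [-0.05  0.99  1.13  1.33 -0.89  1.35 -2.03]
PR -1.53 0.07 [-0.06  1.25  1.13  1.45 -1.17  1.2  -1.86]
PS 1.6 0.25 [-0.07  0.55  0.76  1.93 -0.5   0.85  0.99]
PS 1.6 0.07 [ 0.46  0.76 -0.04  2.05  0.09  0.33  0.37]
PS -1.55 0.25 [-0.25  0.7   1.13  1.94 -0.76  1.01 -1.87]
PS -1.55 0.07 [ 0.75  0.81 -0.48  2.04  0.8   0.48  2.83]
```

All poses are reachable with a≈π for the tall things and ≈π/2 for the bearings. I pick the tape first.

Run:
```python
from r import *
a=BA+np.pi
at(TAPE,a); arm.move_gripper(.8,40); down(TAPE,ZT); st("down")
arm.move_gripper(0.0,40); st("grip")
down(TAPE,.25); st("lift")
at(MT,a); down(MT,ZT+.0005,.1); st("on mat")
arm.move_gripper(.75); down(MT,.25,.2); st("rel")
a=GA+np.pi
at(BOT,a); arm.move_gripper(.75,20); down(BOT,ZT); arm.move_gripper(0.0,20); st("gripB")
down(BOT,.25); at(MB,a); down(MB,ZT+.0005,.1); st("on mat"); arm.move_gripper(.65); down(MB,.25,.2); st("rel")
at(LG,GA+np.pi/2); st()
from h import *
for n in CI: cv2.imwrite(f"pics/{n}1.png",snapshot(n))
t=cv2.imread("pics/top1.png");s=cv2.imread("pics/scene1.png")
cv2.imwrite("pics/v1.png",np.hstack([cv2.resize(t[160:310,120:400],(400,214)),cv2.resize(s[130:280,140:420],(400,214))]))
```

```text
down t=4.0 open=0.798 pad=0.0 [0.56302517 0.10540231 0.10775347] F [ 0.1  0.  -0.4]
grip t=4.4 open=0.418 pad=40.2 [0.56279028 0.10544321 0.10774328] F [-0.7  0.   4.9]
lift t=5.8 open=0.416 pad=39.7 [0.56197508 0.10521854 0.24908944] F [ 0.2  0.9 -2.9]
on mat t=8.3 open=0.418 pad=39.8 [0.49035594 0.32613526 0.10799256] F [-0.2 -0.3 -2.3]
rel t=9.5 open=0.753 pad=0.0 [0.48919468 0.3253527  0.24892487] F [-0.6 -0.2 -1.9]
gripB t=13.0 open=0.327 pad=22.0 [ 0.58298975 -0.07289799  0.1075501 ] F [-0.5 -0.2  2.7]
on mat t=17.3 open=0.326 pad=21.8 [0.59409703 0.31032021 0.10815378] F [-0.3 -0.6 -0.1]
rel t=18.6 open=0.649 pad=0.0 [0.59294394 0.30971132 0.24861611] F [-0.5 -0.6 -0.4]
 t=20.0 open=0.650 pad=0.0 [ 0.63773258 -0.06259044  0.24948561] F [0.4 0.9 0.5]
```

View pics/v1.png

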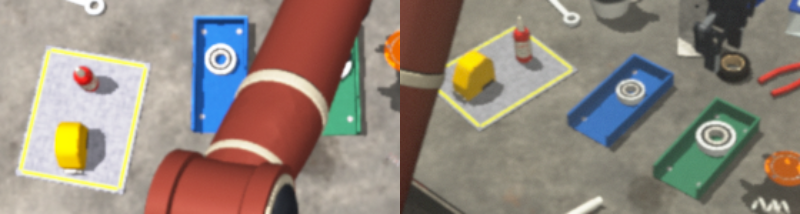

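Both stand upright on the mat: bottle and tape at (85,75) and (72,145) in the left half of the picture. Now the large bearing.

```bash
cat >> r.py <<'E'
def probe(p,z0,zmin):
    down(p,z0); arm.pause(.2); f0=arm.read_ft_force()[2]; z=z0
    while z>zmin:
        z-=.002; arm.line_to([p[0],p[1],z],.04); f=arm.read_ft_force()[2]-f0
        if f>4: break
    st("probe z=%.3f f=%.1f"%(z,f)); return z
E
python3 - <<'E'
from r import *
arm.move_gripper(.88,40)
z=probe(LG,.092,.066)
zg=z+.004; arm.line_to([*LG,zg],.04); arm.move_gripper(0.,50); st("grip")
down(LG,.16,.1); arm.pause(.2); st("lift %.4f"%zg)
E
```

```text
probe z=0.066 f=3.9 t=25.4 open=0.881 pad=1.5 [ 0.63773083 -0.06506253  0.0664545 ] F [0.3 0.1 3.8]
grip t=25.9 open=0.690 pad=57.6 [ 0.63811225 -0.06513817  0.07103954] F [-0.  1.  5.]
lift 0.0700 t=27.1 open=0.695 pad=53.8 [ 0.63708617 -0.06495666  0.15923583] F [ 0.  -0.3  0.2]
```

Run:
```python
from h import *
s=snapshot("scene");cv2.imwrite("pics/scene2.png",s)
cv2.imwrite("pics/v2.png",cv2.resize(s[110:270,290:450],(600,600),interpolation=cv2.INTER_CUBIC))
```

```text
(no output)
```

View pics/v2.png

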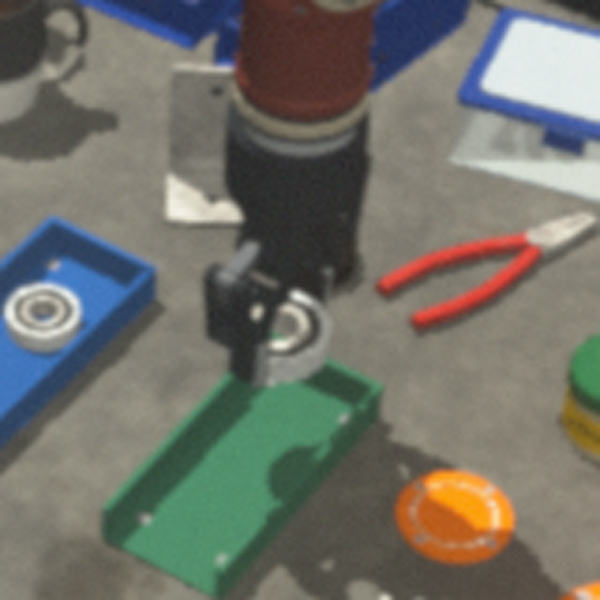

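The bearing is held. I check its level by projecting a flat model onto the picture.

Run:
```python
from h import *
s=cv2.imread("pics/scene2.png")
c=cv2.resize(s[165:230,330:395],(600,600),interpolation=cv2.INTER_CUBIC);k=600/65
# bearing lay at z .003-.019 with TCP z .0710; lifted to .1592
for z in(.003+.0882,.019+.0882):
  for d in(.062,.030):
    t=np.linspace(0,6.29,60);P=np.c_[.6371+d/2*np.cos(t),-.065+d/2*np.sin(t),0*t+z]
    cv2.polylines(c,[np.round((proj("scene",P)+.5-[330,165])*k).astype(int)],True,(255,0,255) if z>.1 else (0,255,255),1)
cv2.imwrite("pics/v3.png",c)
```

```text
(no output)
```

View pics/v3.png

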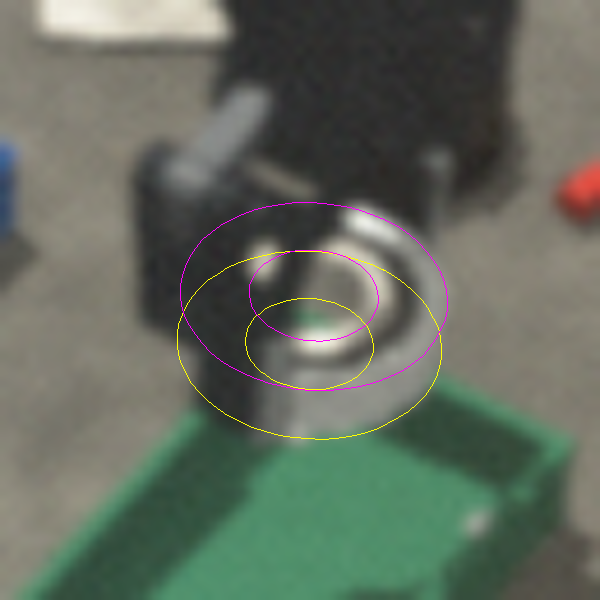

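The held bearing matches a flat model, so I place it, then fetch the small one.

Run:
```python
from r import *
arm.line_to([*LG,.2],.2); a=GA+np.pi/2
at(PR,a,.16); arm.pause(.3); down(PR,.085,.1); arm.line_to([*PR,.074],.03); arm.pause(.2); st("placed")
arm.move_gripper(.85); arm.line_to([*PR,.2],.15)
a=BA+np.pi/2
at(SM,a,.2); arm.move_gripper(.72,50); arm.pause(.2)
z=probe(SM,.092,.066); zg=z+.004; arm.line_to([*SM,zg],.04); arm.move_gripper(0.,50); st("grip")
down(SM,.2,.1); st("lift %.4f"%zg)
at(PS,a,.16); arm.pause(.3); dz=.0035+.0005; down(PS,.09,.1); arm.line_to([*PS,zg+dz],.03); arm.pause(.2); st("placed")
arm.move_gripper(.75); arm.line_to([*PS,.2],.15)
at((.56,.12),BA+np.pi,.25); st()
from h import *
for n in CI: cv2.imwrite(f"pics/{n}3.png",snapshot(n))
t=cv2.imread("pics/top3.png");s=cv2.imread("pics/scene3.png")
cv2.imwrite("pics/v4.png",np.hstack([cv2.resize(t[175:325,385:510],(400,480)),cv2.resize(s[250:370,330:500],(400,480))]))
```

```text
placed t=30.4 open=0.694 pad=55.4 [ 0.63095138 -0.31274317  0.07411199] F [-0.5 -0.3  0.6]
probe z=0.068 f=12.8 t=38.0 open=0.720 pad=6.3 [0.63618881 0.10711769 0.07027361] F [-3.2 -0.4 12.8]
grip t=38.5 open=0.520 pad=55.5 [0.63664518 0.10713823 0.07378998] F [-1.3 -0.2 10.1]
lift 0.0720 t=40.0 open=0.519 pad=51.0 [0.63536224 0.10723183 0.19911117] F [ 0.   0.7 -1.3]
placed t=43.4 open=0.518 pad=55.8 [ 0.44370021 -0.23006929  0.07672288] F [-1.6  0.6  8.5]
 t=46.1 open=0.747 pad=0.0 [0.56002028 0.11745128 0.24955747] F [ 0.2 -0.5  0.2]
```

View pics/v4.png

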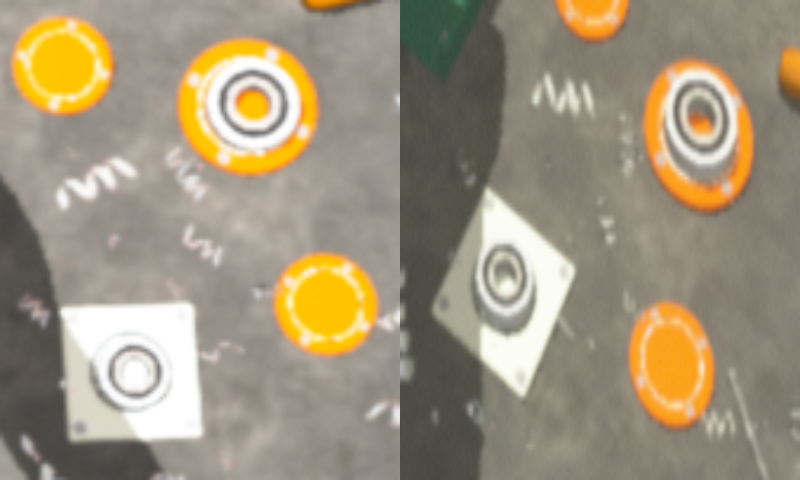

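Run:
```python
from h import *
b=lambda u,v,z:back("top",(385+u/3.2-.5,175+v/3.2-.5),z)[:2]*1000
print("orange",b(248,106,.006),b(252.7,102,.022),"white",b(131.5,371,.006),b(132,371,.020))
s=lambda u,v,z:back("scene",(330+u*170/400-.5,250+v/4-.5),z)[:2]*1000
print("orange",s(699,135,.006) if 0 else s(299,135,.006),s(301,111,.022),"white",s(104,293,.006),s(104,276,.020))
I=cv2.imread("pics/top3.png");J=cv2.imread("pics/scene3.png")
def ov(n,im,bx,items,S=8):
    x0,y0,x1,y1=bx;c=cv2.resize(im[y0:y1,x0:x1],None,fx=S,fy=S,interpolation=cv2.INTER_CUBIC);t=np.linspace(0,6.29,60)
    for (x,y),d,z,col in items:
        P=np.c_[x+d/2*np.cos(t),y+d/2*np.sin(t),0*t+z];cv2.polylines(c,[np.round((proj(n,P)+.5-[x0,y0])*S).astype(int)],True,col,1)
    return c
# circles: bearing top at top-view estimate of the PAD centre (wanted position)
a=ov("top",I,(437,184,487,234),[((.6301,-.3121),.062,.022,(255,0,0)),((.6301,-.3121),.096,.006,(255,0,0))])
d=ov("top",I,(400,265,450,315),[((.4429,-.2295),.047,.020,(0,0,255)),((.4429,-.2295),.09,.006,(0,0,255))])
cv2.imwrite("pics/v5.png",np.hstack([a,d]))
```

```text
orange [ 631.06215608 -312.29941113] [ 629.98233144 -312.00828687] white [ 443.92003335 -230.31613391] [ 442.38012357 -228.38480241]
orange [ 632.33527598 -313.37475008] [ 634.80413921 -310.84610641] white [ 443.67411712 -231.16599585] [ 443.58472872 -229.94829045]
```

View pics/v5.png

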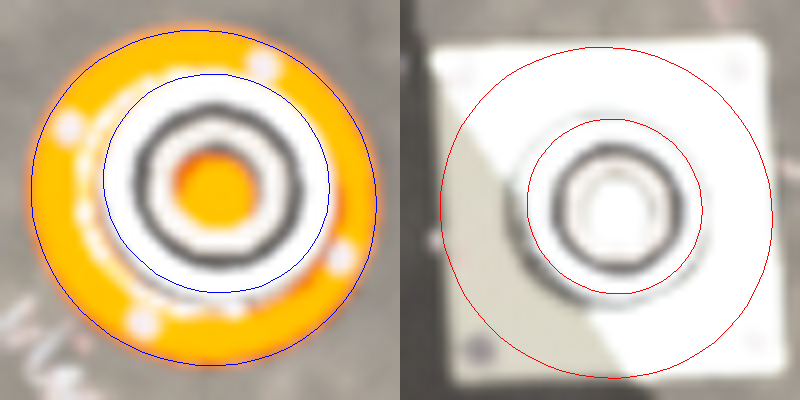

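Both bearings lie flat and within about 1–2 mm of their pad centres. Now I put the tape and bottle back.

Run:
```python
from r import *
for n,S,D,a,o,f in(("tape",MT,TAPE,BA+np.pi,.7,40),("bottle",MB,BOT,GA+np.pi,.65,20)):
    at(S,a); arm.move_gripper(o); arm.pause(.3); down(S,ZT); arm.pause(.2); arm.move_gripper(0.,f); st(n+" grip")
    down(S,.25); at(D,a); arm.pause(.4); down(D,.125,.1); arm.line_to([*D,ZT+.0005],.04); arm.pause(.3); st("set")
    arm.move_gripper(o); down(D,.25,.15); arm.pause(.2); st("rel")
at((.5,.45),BA+np.pi,.3); arm.pause(.3)
from h import *
for n in CI: cv2.imwrite(f"pics/{n}4.png",snapshot(n))
t=[cv2.resize(cv2.imread(f"pics/top{k}.png")[160:265,245:385],(400,300)) for k in(0,4)]
s=[cv2.resize(cv2.imread(f"pics/scene{k}.png")[160:280,245:405],(400,300)) for k in(0,4)]
cv2.imwrite("pics/v6.png",np.vstack([np.hstack(t),np.hstack(s)]))
```

```text
tape grip t=49.5 open=0.415 pad=40.4 [0.48998353 0.32595457 0.10746191] F [-1.1  0.7  3.5]
set t=54.4 open=0.417 pad=40.3 [0.56215587 0.10523634 0.10749096] F [-1.5 -0.8  2.5]
rel t=56.1 open=0.695 pad=0.0 [0.56213658 0.10523207 0.24905602] F [1.1 0.3 0. ]
bottle grip t=59.3 open=0.329 pad=22.2 [0.5937877  0.31018069 0.10725614] F [ 0.4 -0.   1.3]
set t=64.8 open=0.330 pad=20.7 [ 0.58268758 -0.07296907  0.10743023] F [-0.3 -0.  -0. ]
rel t=66.5 open=0.653 pad=0.0 [ 0.58235547 -0.0728396   0.24904751] F [ 1.1  0.3 -0. ]
```

View pics/v6.png

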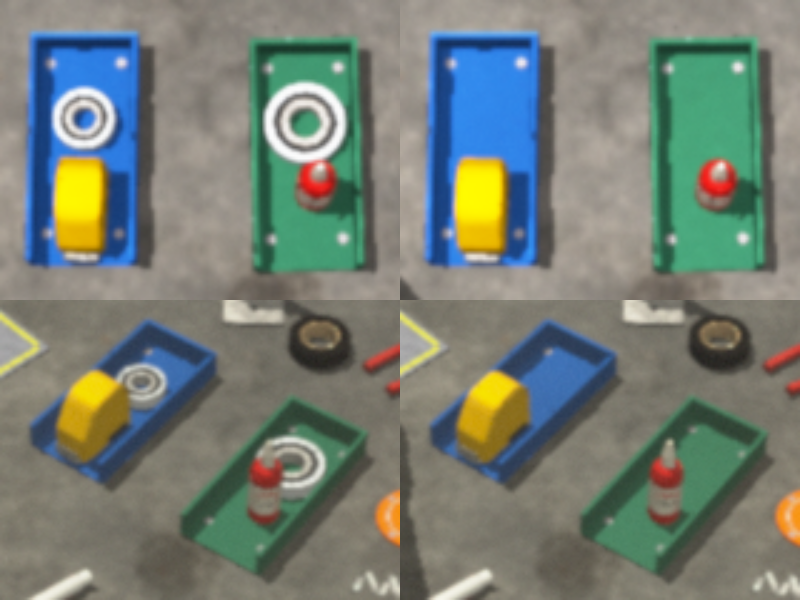

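The before (left) and after (right) views match: tape at (80,203)→(480,203), bottle at (317,185)→(717,185), both upright. I hand the job in.

```bash
python3 -c "
from station import ticket; print(ticket.finish_job())"
```

```text
the job is handed in; nothing more can be done
None
```

I handed the job in at about 68 s of robot time: the large bearing lies flat on the round orange pad and the small one on the square white pad, each within about 2 mm of centre by the images, and the tape measure and bottle are back upright on their starting spots, with no verdict returned at hand-in.

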